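Find the loose screw on the menu-card presses and flag it

ROBOT

A 6-joint arm with a two-finger parallel gripper is mounted at the origin on the work surface. World frame = base frame: x ahead of the robot, y to its left, z up, the work surface at z = 0. Lengths are in mm, angles in degrees, forces in N, time in s.
With the tool pointing down it reaches from about 375 to 925 mm from the base axis. Payload 5.7 kg.
Tool frame: the origin (TCP) lies midway between the tips of the shut fingers; the grasp point (between the pads) lies 19 mm behind it (env.hold_point_z is the distance from the TCP to the grasp point, in mm); z points along the fingers, y is the direction in which the jaws open and shut (so a half turn about z gives the same grasp; the last joint's range is limited). The gripper opens to 88 mm and grips with 3 to 60 N. Pads are 20 mm wide; open, the fingers measure 115 mm over their backs; the gripper's body (75 mm by 178 mm) begins 61 mm behind the grasp point.
Start: joints at [70.755, 20.558, 86.54, -0, 72.909, -6.595], TCP at [131.4, 585.399, 190.423] pointing down, gripper open.
Joint ranges: [-170.27, 170.27], [-57.76, 135], [12.27, 136.19], [-55.21, 235.2], [11.17, 155.16], [-170.74, 170.74]. Speed limits (degrees/s): [136.94, 136.94, 180, 180, 180, 180].

INTERFACE

Orientations are given as a 3x3 rotation matrix whose columns are the frame's x, y, z axes.
In Python, from rig import env gives the robot as it stands.
- The arm moves only by the tool drive_tool, never from a script. Its argument "commands" is a list of rows, each a list of 3 entries, a list of its own where there are three numbers: the opening, from -1 (shut) to 1 (fully open), so that 0 is half open, then the shift along the tool's x, y, z in mm, then the turn about the tool's z in degrees. In form: [[claw, [dx, dy, dz], spin], ...]. A call has exactly 8 rows; each row shifts and turns the commanded pose from where the row before left it, along the tool's axes as they then stand; what a row does not reach is not made up. A row lasts 1/8 s, in which the tool goes at most 62.5 mm and 10.7 degrees, less where a joint would pass 70% of its speed; a pose out of reach is approached as far as the arm can. A call with a gripper value outside its range is refused whole. The fingers move at their own pace and stop on an object; the grip force is fixed at half the most. Time passes only in rows, so rows that do not move let the fingers close, or fill a call up. It gives the time, the measured TCP pose, the force and the opening at its end, in the units of the state.
- env.state(): the state, without advancing time (a new reading comes with each control period).
- env.grab_frame(name): name is "side" or "top" or "wrist"; returns the picture (384x512x3 uint8, red, green, blue); there is no depth.
- env.camera_model(name): a dict with "vfov" (degrees; the focal length in pixels is half the picture's height over the tangent of half this angle, whatever the lens; pixels are square), "cx", "cy" (the principal point, pixels), "extrinsics" (4x4, takes a point from world to camera coordinates); the wrist camera has in their place "T_tool_cam" (4x4, takes a point from camera to tool coordinates, whose origin is the TCP and whose axes are the flange's). Camera axes: x right, y up, looking along -z (the intrinsics and any distortion apply to the point x, -y, -z); pixel columns grow to the right and rows downward; lengths in mm; the calibration is good to about 2 mm. A picture is of the moment at which its call begins: read the wrist's pose just before it. camera_model takes no time and is no camera call.
- env.sign_off(): hands the job in, once; it reports no verdict.
Trained networks look in the newest picture that a camera, given by its name, has taken for a name from the list of things; names that differ only in an ending like _2 or _b are one class to them, and where a whole thing is asked for, a point or a joint stands for the part that bears it (a point fixed in the world has none). Each returns a list of dicts, best first, with "confidence" (0 to 1); they miss things now and then, are a little off and sometimes report something else, mostly with a low value. They report only what shows in the picture. A call takes as long as a camera call. They do not tell look-alikes from the thing itself.
- env.cut_out(thing, camera): "pixels" (384x512 bool, what is visible of it) and "rect" ([centre column, centre row, width, height] in pixels, round what is visible of it).
- env.place_of(thing, camera): "location" ([column, row] in pixels: a listed point, or the origin of a listed thing).
The state is a dict: "t": time; "joint_positions": joint angles; "joint_vel": joint speeds; "joint_efforts": joint torques, N m; "tcp_pos": TCP position; "orientation": TCP orientation; "force": force on the tool from outside, world axes, zero at the start; "wrist_torque": the same for the moment, N m; "width": finger opening in mm.
Only numpy, scipy, OpenCV 4.12 (cv2) and the standard library are available. Lean on these libraries where they do the work, as an engineer would, in place of code of your own. Each camera call takes 0.05 s, during which the arm holds its last target. There are 200 camera calls.

TASK

One of the two small menu-card presses has a loose clamp screw and the other is tight, and they look alike: try the bar handles by twisting them about an eighth of a turn, either way, to find the one that gives, and leave it turned. Then stand the wooden table sign upright on the table close to the press with the loose screw, squarely in front of it or at its side, within a few centimetres of its base board, and let go.

Things in the scene. Friction and masses are not known exactly. Their poses are not given: they have to be found in the camera images.
- tip_a (a point): Point near one end of the upright flat dark steel bar handle on press A's clamp screw. Bar: 66 mm long, 10 thick, 75 to 100 mm above the table, centred on the screw's vertical axis. The point is 88 mm up and 28 mm from that axis; its x axis points along the bar away from the screw axis, z up. It turns with the bar. x starts within 30 deg of straight away from the robot (world +x).
- tip_b (a point): Same on press B, alike. Exactly one screw is loose: it turns at 0.07 N m, at least 70 deg either way, and stays put; the tight one holds over 2 N m, so fingers gripping at 15 N slip round its bar. Presses are fixed: board 90 x 110 x 14 mm, centred under the screw, long side about left-right (within 15 deg); aluminium cross bar under the handle, top 58 mm (its end nuts 62) above the table.
- sign: Table sign of pale wood, loose, about 0.12 kg: foot 34 x 64 x 14 mm, upright panel 10 mm thick, 60 mm wide, top 87 mm above the underside. Origin: centre of the underside; x across the panel's thickness, y along its width, z up. Starts upright on the table, nearer the robot than the presses and between them.
Things that resemble listed ones, but are neither listed nor needed, are in the scene too. Leave any blue or orange look-alike of the sign alone.

How it is judged (in metres and radians):
On the way, in this order (a step that is already met when the one before it is completed fails the run):
1. the loose handle has been twisted by 20 degrees or more (the tight one cannot be) (distance of any of tip_a, tip_b from where it was at the start of the episode above 0.0098 m), for 0.1 s.
2. then the sign stands by the press whose handle turned (((distance of tip_a from where it was at the start of the episode above 0.0098 m and horizontal distance between sign and tip_a below 0.165 m) or (distance of tip_b from where it was at the start of the episode above 0.0098 m and horizontal distance between sign and tip_b below 0.165 m)) and height (world z) of sign below 0.008 m and angle between sign's own z axis and vertical below 0.17 rad), for 0.2 s.
At the end, for the whole second after the job is handed in: The loose screw's handle is left at least 20 degrees from where it started, and the sign stands on the table top (not on the base board), upright within 10 degrees, at rest and released, with its centre less than 165 mm, measured level, from the listed handle point of the press with the loose screw (all of step 2 and linear speed of sign below 0.02 m/s and contact force between the fingers and sign below 0.1 N); the robot touches nothing.
It also fails if it takes over 64 s, if anything falls off the work surface, if the arm or the gripper's body presses on something with over 40 N, if the wrist force passes 120 N, or if a joint passes its speed limit or range.

## Working session

There is one attempt and no reset: what is moved stays moved. The work goes in short steps, Python scripts to look and compute and a tool call to move; the robot and the scene stay as the last step left them, time stands still between calls to the robot, and variables do not carry over. Pictures are saved under pics/ and viewed, about 8 in all and at most 12, crops included, and the job is handed in when it is done.

Besides the shell and the picture viewer there is one more tool, called after "Request:" by a JSON object that holds its "op" and its "data", one argument or row to a line. drive_tool: Moves the arm, as the interface text tells. Its arguments: {"type":"object","properties":{"commands":{"type":"array"}},"required":["commands"]}

```bash
ls; mkdir -p pics
cat > h.py <<'E'
import numpy as np, cv2
from rig import env
def grab(n,f=None):
    im=env.grab_frame(n)
    if f: cv2.imwrite('pics/'+f,im[:,:,::-1])
    return im
def cam(n,st=None):
    c=env.camera_model(n); f=192/np.tan(np.radians(c['vfov'])/2)
    if 'extrinsics' in c: E=np.array(c['extrinsics'])
    else:
        T=np.eye(4);T[:3,:3]=st['orientation'];T[:3,3]=st['tcp_pos'];E=np.linalg.inv(T@np.array(c['T_tool_cam']))
    return c,f,E
def px2w(n,uv,z,st=None):
    c,f,E=cam(n,st);d=np.array([(uv[0]-c['cx'])/f,-(uv[1]-c['cy'])/f,-1.])
    R=E[:3,:3].T;o=-R@E[:3,3];d=R@d
    return o+d*(z-o[2])/d[2]
def w2px(n,p,st=None):
    c,f,E=cam(n,st);q=E[:3,:3]@np.array(p)+E[:3,3]
    return np.array([c['cx']+f*q[0]/-q[2],c['cy']-f*q[1]/-q[2]])
E
python3 - <<'E'
from h import *
print(env.camera_model('top'));print(env.camera_model('side').keys(),env.camera_model('wrist'))
grab('top','top1.png')
for t in ['tip_a','sign']:
    for r in env.place_of(t,'top'): print(t,r,px2w('top',r['location'],88 if t[0]=='t' else 0).round(1))
    for r in env.cut_out(t,'top'): print(t,r['rect'],r['confidence'])
grab('side','side1.png')
for t in ['tip_a','sign']:
    for r in env.place_of(t,'side'): print(t,r,px2w('side',r['location'],88 if t[0]=='t' else 0).round(1))
s=env.state();print(s['orientation'],s['t'],s['width'])
E
cd pics; python3 -c "
import cv2;cv2.imwrite('both.png',cv2.resize(cv2.imread('top1.png'),(800,600),interpolation=2))"
```

```text
pics
{'vfov': 54.90662389907896, 'cx': 253.0704659542799, 'cy': 189.85691566168762, 'extrinsics': array([[ 2.46814328e-02, -9.99473362e-01, -2.10671533e-02,
        -3.40859014e+00],
       [ 9.93588044e-01,  2.21993585e-02,  1.10860213e-01,
        -5.06220839e+02],
       [-1.10334152e-01, -2.36682606e-02,  9.93612695e-01,
        -9.65423537e+02],
       [ 0.00000000e+00,  0.00000000e+00,  0.00000000e+00,
         1.00000000e+00]])}
dict_keys(['vfov', 'cx', 'cy', 'extrinsics']) {'vfov': 71.40214330644629, 'cx': 258.2465836212008, 'cy': 189.055958955287, 'T_tool_cam': array([[-9.07079330e-04,  9.65327895e-01,  2.61038757e-01,
         7.04188494e+01],
       [ 9.99999469e-01,  1.00351960e-03, -2.36158851e-04,
         2.26352614e-01],
       [-4.89928235e-04,  2.61038404e-01, -9.65328292e-01,
        -1.93785447e+02],
       [ 0.00000000e+00,  0.00000000e+00,  0.00000000e+00,
         1.00000000e+00]])}
tip_a {'location': [342.4, 140.9], 'confidence': 0.69} [ 630.2 -217.6   88. ]
tip_a [342.2, 151.2, 4.8, 22.0] 0.73
sign {'location': [235.0, 209.4], 'confidence': 0.88} [454.1  57.6   0. ]
sign {'location': [246.2, 247.2], 'confidence': 0.86} [352.  24.   0.]
sign {'location': [197.6, 220.8], 'confidence': 0.56} [420.3 159.5   0. ]
sign [235.9, 209.7, 26.1, 22.4] 0.82
sign [196.4, 220.1, 24.1, 25.9] 0.82
tip_a {'location': [353.1, 236.2], 'confidence': 0.74} [ 637.2 -208.7   88. ]
tip_a {'location': [252.8, 123.1], 'confidence': 0.73} [606.6 264.1  88. ]
sign {'location': [199.5, 225.9], 'confidence': 0.9} [353.6  24.    0. ]
sign {'location': [232.7, 206.8], 'confidence': 0.75} [454.5  50.8   0. ]
sign {'location': [204.4, 185.6], 'confidence': 0.61} [411.1 157.    0. ]
[[-9.75733565e-01  2.18961193e-01 -7.88246767e-05]
 [ 2.18961207e-01  9.75733522e-01 -2.90813936e-04]
 [ 1.32349130e-05 -3.01016465e-04 -9.99999955e-01]] 0.4 87.7689931431983
```

View pics/both.png

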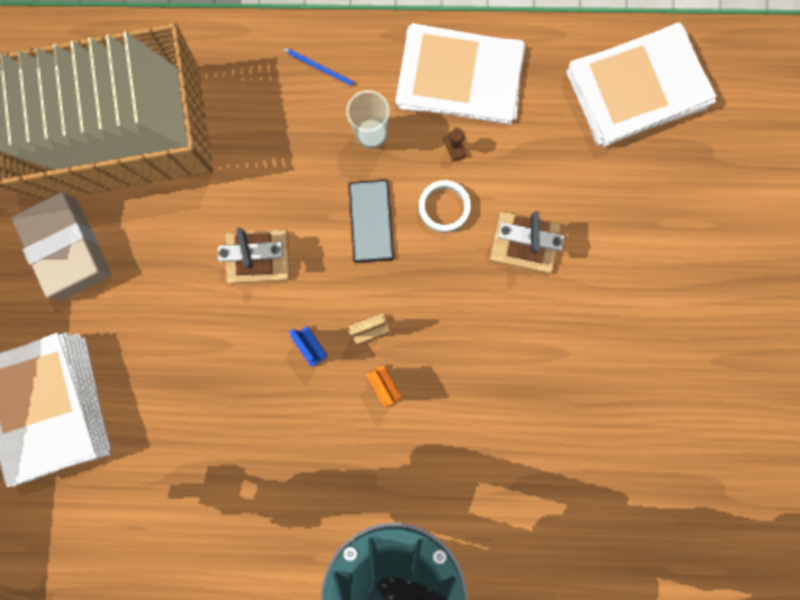

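View pics/side1.png

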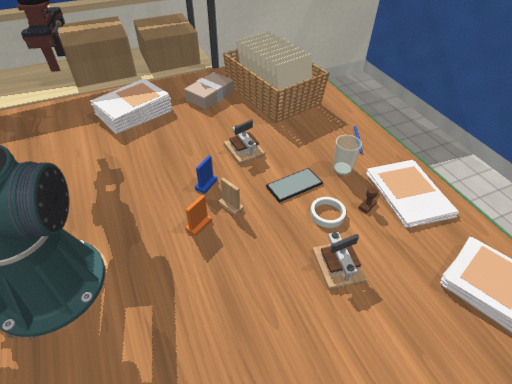

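Candidates for the sign (top picture, 512x384 px): pale wood (235,209), blue (197,221) and orange (246,247). By the description it is the pale one. The presses are at about (162,157) and (339,153), each with a dark bar on top. I'll go to the left press first.

Request:
{"op": "drive_tool", "data": {
  "commands": [
    [1, [-56, -24, 0], 0],
    [1, [-56, -24, 0], 0],
    [1, [-56, -24, 0], 0],
    [1, [-56, -24, 0], 0],
    [1, [-56, -24, 0], 0],
    [1, [-56, -24, 0], 0],
    [1, [-56, -24, 0], 0],
    [1, [-40, -24, 0], 0]
  ]
}}

```text
t: 1.4
tcp_pos: [513.2, 301.9, 190.6]
orientation: [[-0.975, 0.22, 0.001], [0.22, 0.975, 0.0], [-0.001, 0.0, -1.0]]
force: [0.5, 1.2, -0.1]
width: 87.8
```

```bash
cat > look.py <<'E'
import sys
from h import *
def bar():
    s=env.state();im=grab('wrist',sys.argv[1])
    print(s['t'],s['tcp_pos'],np.degrees(np.arctan2(s['orientation'][1][1],s['orientation'][0][1])),s['width'])
    for r in env.place_of('tip_a','wrist'): print('tip',r,px2w('wrist',r['location'],88,s).round(1))
    for r in env.cut_out('tip_a','wrist'):
        m=r['pixels'];ys,xs=np.nonzero(m)
        pts=np.c_[xs,ys].astype(np.float32);(c,wh,a)=cv2.minAreaRect(pts)
        box=cv2.boxPoints((c,wh,a));print(r['confidence'],r['rect'],[px2w('wrist',b,100,s)[:2].round(1).tolist() for b in box],len(xs))
bar()
E
python3 look.py w1.png
```

```text
1.4 [513.18148727 301.87701459 190.56625633] 77.28395487779602 87.8422582931243
tip {'location': [245.3, 255.5], 'confidence': 0.76} [602.  265.7  88. ]
0.8 [233.7, 238.6, 31.2, 51.0] [[538.7, 244.0], [532.0, 264.5], [599.7, 282.3], [607.5, 260.9]] 784
```

View pics/w1.png

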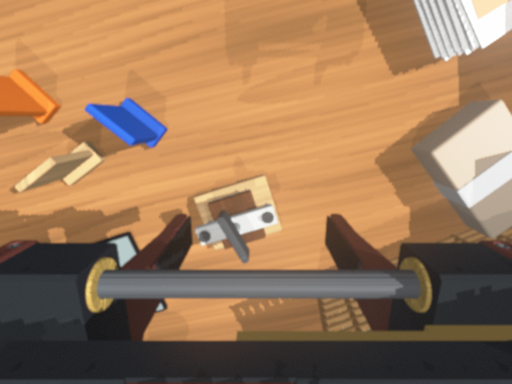

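Request:
{"op": "drive_tool", "data": {
  "commands": [
    [1, [-34, -14, 0], 0],
    [1, [-34, -14, 0], 0],
    [1, [0, 0, 15], -9],
    [1, [0, 0, 15], -9],
    [1, [0, 0, 15], -9],
    [1, [0, 0, 15], 0],
    [1, [0, 0, 0], 0],
    [1, [0, 0, 0], 0]
  ]
}}

```text
t: 2.55
tcp_pos: [571.1, 261.7, 130.8]
orientation: [[-0.969, -0.247, 0.0], [-0.247, 0.969, 0.0], [-0.0, 0.0, -1.0]]
force: [0.3, -0.3, -0.1]
width: 87.9
```

```bash
python3 look.py w2.png
```

```text
2.55 [571.12027347 261.67625422 130.82642388] 104.27876658698591 87.89551913063593
tip {'location': [254.5, 225.0], 'confidence': 0.93} [600.2 265.2  88. ]
0.7 [253.4, 198.7, 15.2, 74.2] [[540.1, 244.7], [537.6, 254.6], [604.6, 271.7], [607.3, 261.0]] 869
```

View pics/w2.png

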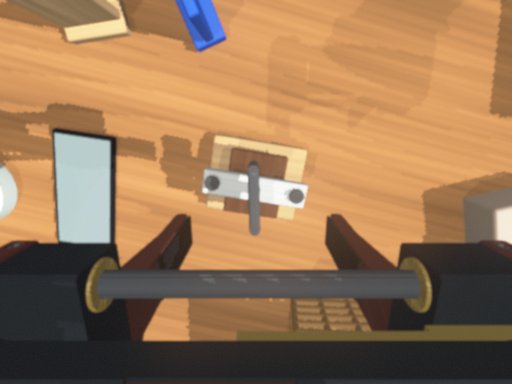

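Bar lies between the fingers at px (253,198), aligned with the tool. Centre is about (572,258).

Request:
{"op": "drive_tool", "data": {
  "commands": [
    [1, [0, -4, 20], 0],
    [1, [0, 0, 20], 0],
    [1, [0, 0, 20], 0],
    [1, [0, 0, 0], 0],
    [-1, [0, 0, 0], 0],
    [-1, [0, 0, 0], 0],
    [-1, [0, 0, 0], 0],
    [-1, [0, 0, 0], 0]
  ]
}}

```text
t: 3.7
tcp_pos: [572.3, 257.4, 70.9]
orientation: [[-0.969, -0.248, 0.001], [-0.248, 0.969, 0.0], [-0.001, -0.0, -1.0]]
force: [-0.1, -0.3, -1.0]
width: 51.6
```

Request:
{"op": "drive_tool", "data": {
  "commands": [
    [-1, [0, 0, 0], 0],
    [-1, [0, 0, 0], 0],
    [-1, [0, 0, 0], 0],
    [-1, [0, 0, 0], 0],
    [-1, [0, 0, 0], 0],
    [-1, [0, 0, 0], 0],
    [-1, [0, 0, 0], 5],
    [-1, [0, 0, 0], 5]
  ]
}}

```text
t: 4.7
tcp_pos: [572.1, 257.3, 70.4]
orientation: [[-0.997, -0.073, -0.0], [-0.073, 0.997, -0.0], [0.0, -0.0, -1.0]]
force: [0.5, 0.3, 0.6]
width: 0.6
```

```bash
python3 -c "
from h import *
s=env.state();print(s['width'],s['force'],s['wrist_torque'],s['joint_positions'],s['orientation'])"
```

```text
0.5588940714764997 [0.53349664 0.33409946 0.64031005] [ 0.0656458  -0.00264525  0.01684255] [ 1.79175841e+01  2.97510200e+01  9.00893148e+01 -4.71707755e-03
  6.01639910e+01 -7.62650787e+01] [[-9.97333603e-01 -7.29772714e-02 -4.98662333e-05]
 [-7.29772666e-02  9.97333600e-01 -9.11796175e-05]
 [ 5.63873097e-05 -8.72973950e-05 -9.99999995e-01]]
```

```bash
python3 look.py w3.png; python3 -c "
from h import *
grab('side','s2.png');grab('top','t2.png')
a=cv2.imread('pics/w3.png');b=cv2.imread('pics/s2.png')
b=cv2.resize(b[80:200,180:340],None,fx=2.4,fy=2.4,interpolation=2)
c=np.zeros((600,800,3),np.uint8);c[:288,:384]=cv2.resize(a,(384,288));c[:288,400:784]=b
t=cv2.resize(cv2.imread('pics/t2.png')[100:220,80:240],None,fx=2.5,fy=2.5);c[300:600,:400]=t
cv2.imwrite('pics/m3.png',c)"
```

```text
4.7 [572.07087119 257.34870084  70.43015739] 94.18500995859107 0.5588940714764997
0.98 [255.2, 196.8, 24.3, 43.7] [[540.4, 242.1], [536.1, 253.1], [561.8, 262.8], [566.5, 251.5]] 643
```

View pics/m3.png

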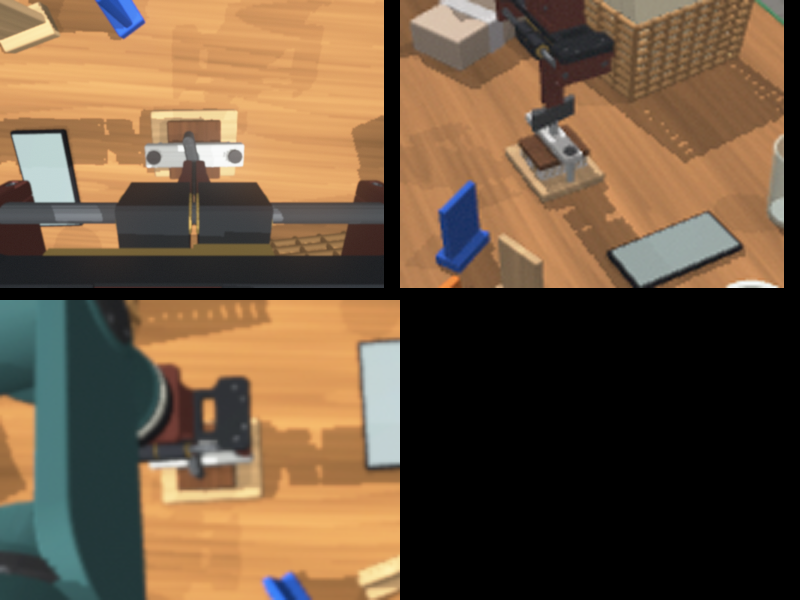

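```bash
python3 -c "
from h import *
s=env.state();p=np.array(s['tcp_pos'])
b=cv2.imread('pics/s2.png');k=4
c=cv2.resize(b[90:190,180:320],None,fx=k,fy=k,interpolation=2)
def dot(img,n,q,col,o,st=None):
    u=(w2px(n,q,st)-o)*k; print(n,q,(w2px(n,q,st)).round(1)); cv2.circle(img,(int(u[0]+2),int(u[1]+2)),4,col,-1)
d=np.array([np.cos(.25),np.sin(.25),0])*33
ax=np.array([572,257.5,0])
for e in(-1,1):
  dot(c,'side',ax+e*d+[0,0,100],(0,255,0),(180,90));dot(c,'side',ax+e*d+[0,0,75],(0,200,0),(180,90))
dot(c,'side',p,(0,0,255),(180,90));dot(c,'side',p+[0,0,50],(255,0,255),(180,90))
c2=cv2.resize(cv2.imread('pics/w3.png')[120:260,190:330],None,fx=k,fy=k,interpolation=2)[:,:]
dot(c2,'wrist',p,(0,0,255),(190,120),s);dot(c2,'wrist',p+[0,0,50],(255,0,255),(190,120),s)
for e in(-1,1): dot(c2,'wrist',ax+e*d+[0,0,100],(0,255,0),(190,120),s)
o=np.zeros((600,800,3),np.uint8);o[:400,:560]=c;o=o[:, :]
cc=cv2.resize(c2,(240,240));o[360:600,560:800]=cc
cv2.imwrite('pics/m4.png',o)
print(cam('side')[2][:3,:3].T@-cam('side')[2][:3,3])"
```

```text
side [540.02589008 249.33566934 100.        ] [233.8 127.7]
side [540.02589008 249.33566934  75.        ] [234.  134.7]
side [603.97410992 265.66433066 100.        ] [251.8 119.7]
side [603.97410992 265.66433066  75.        ] [251.8 126.6]
side [572.08942273 257.37532682  70.46336406] [243.1 131.9]
side [572.08942273 257.37532682 120.46336406] [242.8 117.7]
wrist [572.08942273 257.37532682  70.46336406] [258.3 211.6]
wrist [572.08942273 257.37532682 120.46336406] [258.3 240.7]
wrist [540.02589008 249.33566934 100.        ] [249.5 178.9]
wrist [603.97410992 265.66433066 100.        ] [266.7 270.3]
[ 238.33022257 -561.4730584   723.07793062]
```

View pics/m4.png

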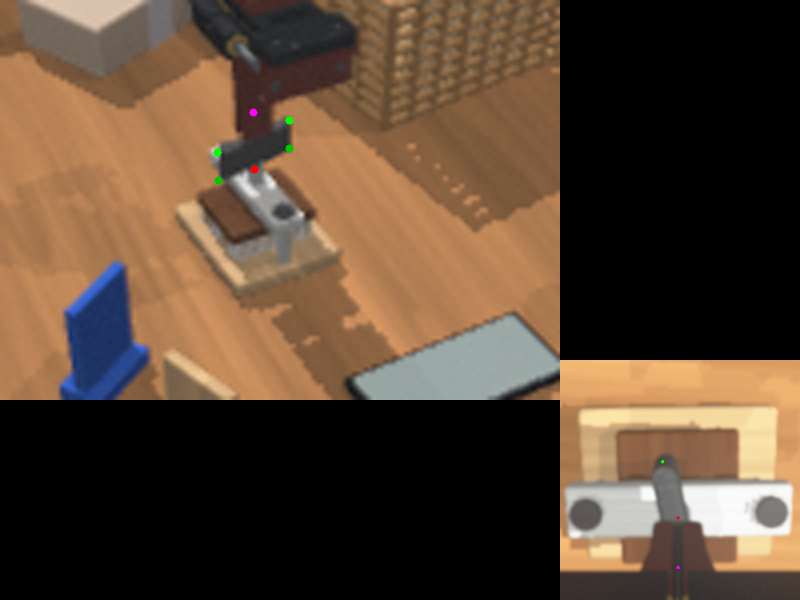

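```bash
python3 -c "
from h import *
s={'orientation':np.eye(3),'tcp_pos':np.zeros(3)}
for y in (0,44):
  for x in (0,10):
    for z in (0,-15,-30,-45): print(y,x,z,w2px('wrist',(x,y,z),s).round(1))
"
python3 -c "
import cv2,numpy as np
a=cv2.imread('pics/w3.png')[130:270,180:340];b=cv2.imread('pics/w2.png')[180:280,90:250]
c=np.vstack([cv2.resize(a,None,fx=2.4,fy=2.4,interpolation=2),cv2.resize(b,None,fx=2.4,fy=2.4,interpolation=2)])
d=cv2.imread('pics/s2.png')[100:145,215:275];d=cv2.resize(d,(400,300),interpolation=2)
o=np.zeros((600,800,3),np.uint8);o[:c.shape[0],:c.shape[1]]=c;o[:300,400:]=d;cv2.imwrite('pics/m5.png',o)"
```

```text
0 0 0 [258.3 211.6]
0 0 -15 [258.3 218.8]
0 0 -30 [258.3 227.2]
0 0 -45 [258.3 237. ]
0 10 0 [258.3 199.2]
0 10 -15 [258.3 205.5]
0 10 -30 [258.3 212.9]
0 10 -45 [258.3 221.6]
44 0 0 [315.5 211.5]
44 0 -15 [319.8 218.7]
44 0 -30 [324.9 227.1]
44 0 -45 [330.9 236.9]
44 10 0 [316.2 199.1]
44 10 -15 [320.7 205.4]
44 10 -30 [325.9 212.8]
44 10 -45 [332.1 221.6]
```

View pics/m5.png

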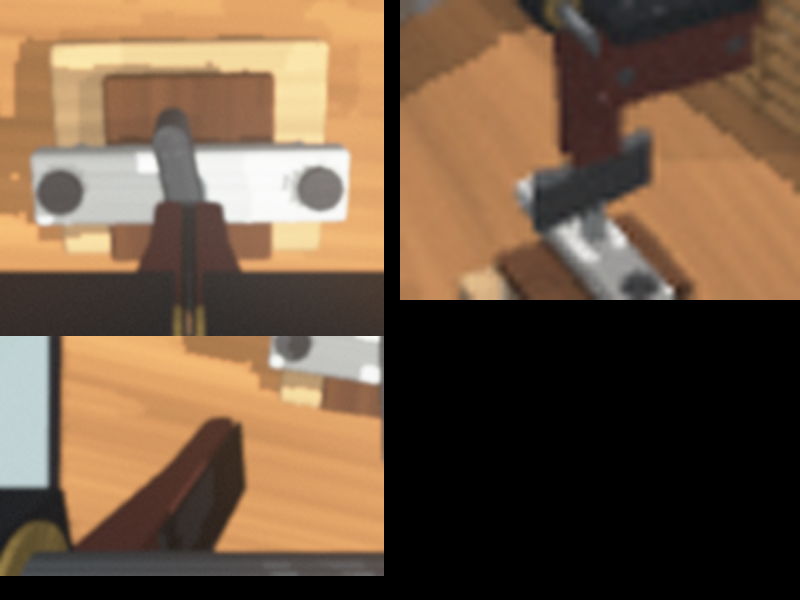

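The picture explains the miss. The fingers are shut just above the bar, and their tips (row 215) fit a point about 31 mm short of the reported TCP. So the real tips sit about 30 mm higher than reported. I'll open, turn back, and go down about 30 mm more.

```bash
python3 -c "
from h import *
print(env.hold_point_z,[a for a in dir(env) if a[0]!='_'])"
```

```text
18.700000000000003 ['Unreachable', 'camera_model', 'cut_out', 'grab_frame', 'hold_point_z', 'place_of', 'sign_off', 'state']
```

Request:
{"op": "drive_tool", "data": {
  "commands": [
    [0.2, [0, 0, 0], -5],
    [0.2, [0, 0, 0], -5],
    [0.2, [0, 0, 0], 0],
    [0.2, [0, 0, 0], 0],
    [0.2, [0, 0, 0], 0],
    [0.2, [0, 0, 0], 0],
    [0.2, [0, 0, 10], 0],
    [0.2, [0, 0, 10], 0]
  ]
}}

```text
t: 5.95
tcp_pos: [571.9, 257.3, 49.6]
orientation: [[-0.969, -0.248, -0.0], [-0.248, 0.969, -0.0], [0.0, -0.0, -1.0]]
force: [-0.9, -0.4, 0.4]
width: 52.8
```

Request:
{"op": "drive_tool", "data": {
  "commands": [
    [-1, [0, 0, 8], 0],
    [-1, [0, 0, 0], 0],
    [-1, [0, 0, 0], 0],
    [-1, [0, 0, 0], 0],
    [-1, [0, 0, 0], 0],
    [-1, [0, 0, 0], 0],
    [-1, [0, 0, 0], 0],
    [-1, [0, 0, 0], 0]
  ]
}}

```text
t: 6.95
tcp_pos: [572.4, 257.7, 42.8]
orientation: [[-0.969, -0.248, 0.001], [-0.248, 0.969, 0.0], [-0.001, 0.0, -1.0]]
force: [0.2, 1.4, 3.5]
width: 10.3
```

Request:
{"op": "drive_tool", "data": {
  "commands": [
    [-1, [0, 0, 0], 0],
    [-1, [0, 0, 0], 4],
    [-1, [0, 0, 0], 4],
    [-1, [0, 0, 0], 4],
    [-1, [0, 0, 0], 0],
    [-1, [0, 0, 0], 0],
    [-1, [0, 0, 0], 0],
    [-1, [0, 0, 0], 0]
  ]
}}

```text
t: 7.95
tcp_pos: [572.4, 257.8, 42.8]
orientation: [[-0.999, -0.042, 0.001], [-0.042, 0.999, 0.001], [-0.001, 0.001, -1.0]]
force: [-1.0, 3.7, 5.3]
width: 9.5
```

```bash
python3 -c "
from h import *
s=env.state();print(s['width'],s['force'],s['wrist_torque'],s['joint_positions'],s['orientation'])"; python3 look.py w4.png
```

```text
9.536542613253541 [-0.98640785  3.67024811  5.26429438] [ 0.62576033  0.19145501 -0.08849713] [ 1.79299308e+01  3.16843612e+01  9.13002274e+01  2.82992056e-02
  5.69714436e+01 -7.45039723e+01] [[-9.99109077e-01 -4.21982189e-02  6.02686935e-04]
 [-4.21978387e-02  9.99109076e-01  6.30245321e-04]
 [-6.28745216e-04  6.04251734e-04 -9.99999620e-01]]
7.95 [572.35378039 257.79248843  42.80152088] 92.41849841437167 9.536542613253541
tip {'location': [257.8, 281.2], 'confidence': 0.86} [602.8 258.7  88. ]
```

Torque stays at about 0.09 N m and the width is unchanged, so the bar is turning with the fingers. This is the loose one. I'll turn it further.

Request:
{"op": "drive_tool", "data": {
  "commands": [
    [-1, [0, 0, 0], 5],
    [-1, [0, 0, 0], 5],
    [-1, [0, 0, 0], 5],
    [-1, [0, 0, 0], 5],
    [-1, [0, 0, 0], 5],
    [-1, [0, 0, 0], 5],
    [0, [0, 0, 0], 0],
    [0, [0, 0, 0], 0]
  ]
}}

```text
t: 9.1
tcp_pos: [571.5, 256.5, 41.8]
orientation: [[-0.887, 0.462, -0.001], [0.462, 0.887, -0.001], [0.001, -0.002, -1.0]]
force: [-0.4, -0.3, -0.5]
width: 26.3
```

Request:
{"op": "drive_tool", "data": {
  "commands": [
    [0, [0, 0, 0], 0],
    [0, [0, 0, 0], 0],
    [0, [0, 0, 0], 0],
    [0, [0, 0, -20], 0],
    [0, [0, 0, -40], 0],
    [1, [0, 0, -50], 0],
    [1, [50, 0, -10], 0],
    [1, [50, 0, 0], 0]
  ]
}}

```text
t: 10.1
tcp_pos: [483.9, 304.5, 164.0]
orientation: [[-0.885, 0.465, 0.003], [0.465, 0.885, 0.001], [-0.002, 0.003, -1.0]]
force: [-0.3, 0.3, -0.5]
width: 70.2
```

```bash
python3 look.py w5.png
python3 - <<'E'
from h import *
s=env.state();print(s['orientation'])
for r in env.place_of('sign','wrist'): print(r,px2w('wrist',r['location'],0,s).round(1))
for r in env.cut_out('sign','wrist'):
    print(r['confidence'],r['rect'])
E
```

```text
10.1 [483.86749184 304.48643881 164.04016184] 62.28146701688711 70.15185712261285
tip {'location': [258.3, 293.2], 'confidence': 0.77} [598.3 245.1  88. ]
0.71 [258.4, 273.6, 11.1, 57.1] [[532.8, 274.4], [537.2, 282.8], [603.1, 248.5], [598.3, 239.5]] 274
[[-8.87114237e-01  4.61549585e-01 -5.58066409e-04]
 [ 4.61549770e-01  8.87114278e-01 -2.59588621e-04]
 [ 3.75255659e-04 -4.87860184e-04 -9.99999811e-01]]
{'location': [139.0, 175.0], 'confidence': 0.96} [411.7 157.9   0. ]
{'location': [37.6, 182.3], 'confidence': 0.57} [355.9  28.6   0. ]
{'location': [94.2, 226.6], 'confidence': 0.56} [445.1  58.    0. ]
0.89 [31.1, 188.2, 53.0, 51.5]
0.84 [83.5, 227.2, 60.1, 41.9]
0.69 [121.1, 183.9, 89.5, 55.9]
```

View pics/w5.png

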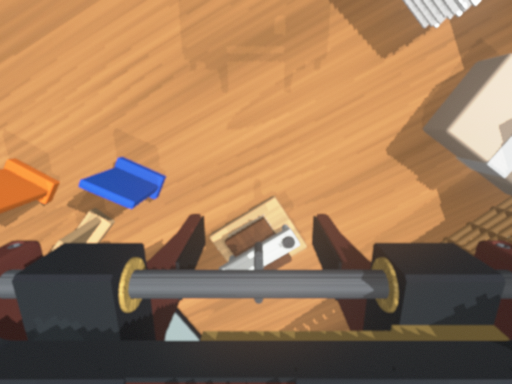

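Press A (left) is loose. Its bar now points at about -28°, so it has turned some 41°. Next is the pale sign at px (83,227).

Request:
{"op": "drive_tool", "data": {
  "commands": [
    [0.4, [-17, -47, -6], 0],
    [0.4, [-17, -47, -6], 0],
    [0.4, [-17, -47, -6], 0],
    [0.4, [-17, -47, -6], 0],
    [0.4, [-17, -47, -6], 0],
    [0.4, [0, 0, 0], 10],
    [0.4, [0, 0, 0], 10],
    [0.4, [0, 0, 0], 10]
  ]
}}

```text
t: 11.35
tcp_pos: [451.0, 54.7, 192.5]
orientation: [[-0.528, 0.849, 0.001], [0.849, 0.528, -0.001], [-0.001, 0.0, -1.0]]
force: [-0.1, -0.7, -0.3]
width: 61.5
```

```bash
cat > sg.py <<'E'
import sys
from h import *
s=env.state();grab('wrist',sys.argv[1]);R=np.array(s['orientation'])
print(s['t'],s['tcp_pos'],'yaw y',np.degrees(np.arctan2(R[1,1],R[0,1])),s['joint_positions'][5])
for r in env.place_of('sign','wrist'): print(r,px2w('wrist',r['location'],0,s).round(1))
for r in env.cut_out('sign','wrist'): print(r['confidence'],r['rect'])
E
python3 sg.py w6.png; python3 -c "
import cv2;cv2.imwrite('pics/m6.png',cv2.resize(cv2.imread('pics/w6.png'),(800,600),interpolation=2))"
```

```text
11.35 [451.02446931  54.66146382 192.51567556] yaw y 31.895683060830045 -33.669899738217595
{'location': [276.6, 92.8], 'confidence': 0.94} [418.9 155.3   0. ]
{'location': [256.8, 161.6], 'confidence': 0.74} [445.8  60.5   0. ]
{'location': [188.6, 147.9], 'confidence': 0.63} [352.   25.7   0. ]
0.81 [281.6, 91.3, 62.1, 37.1]
0.65 [179.6, 151.0, 67.4, 25.0]
```

View pics/m6.png

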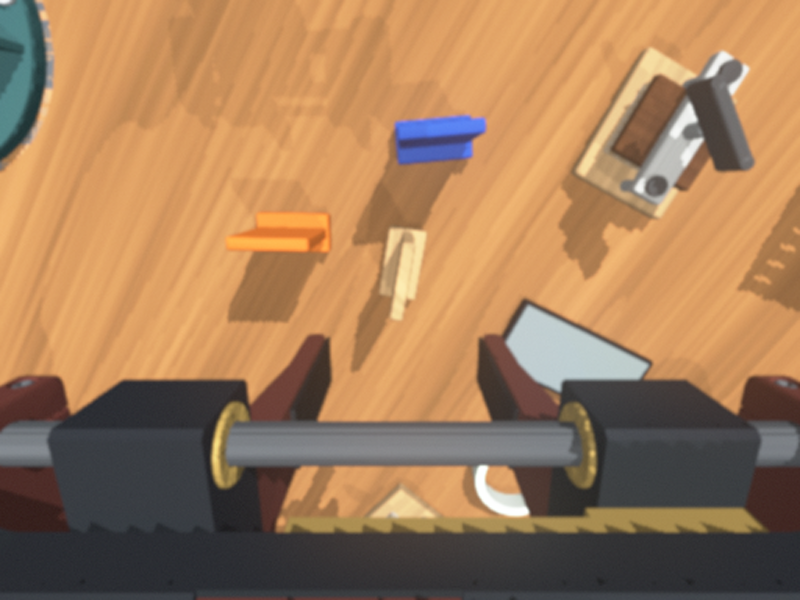

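Run:
```python
from h import *
s=env.state();k=512/800
P=lambda u,v,z:px2w('wrist',(u*k,v*k),z,s)[:2]
f=[P(390,229,14),P(425,232,14),P(380,294,14),P(414,299,14)]
p=[P(407,236,87),P(398,317,87)]
for q in f+p: print(q.round(1))
d=p[1]-p[0];print('panel',np.mean(p,0),np.linalg.norm(d),np.degrees(np.arctan2(d[1],d[0])))
d=f[2]-f[0];print('foot',np.mean(f,0),np.linalg.norm(d),np.degrees(np.arctan2(d[1],d[0])))
```

```text
[424.6  75.5]
[452.2  89.8]
[448.3  19.9]
[477.4  32.7]
[435.3  85.6]
[462.2  30.7]
panel [448.75250699  58.15295536] 61.216717799085245 -63.83567941043063
foot [450.59219229  54.4871912 ] 60.37253840010816 -66.88168662010992
```

Sign centre is about (450,57), with its panel across the 25° direction. I'll go down for the grasp.

Request:
{"op": "drive_tool", "data": {
  "commands": [
    [0.4, [2, 0, 10], 7],
    [0.4, [0, 0, 35], 0],
    [0.4, [0, 0, 35], 0],
    [0.4, [0, 0, 35], 0],
    [0.4, [0, 0, 30], 0],
    [0.4, [0, 0, 20], 0],
    [0.4, [0, 0, 6], 0],
    [-1, [0, 0, 0], 0]
  ]
}}

```text
t: 12.5
tcp_pos: [449.0, 57.6, 21.4]
orientation: [[-0.429, 0.903, -0.0], [0.903, 0.429, -0.0], [-0.0, -0.0, -1.0]]
force: [-0.4, 0.3, 0.1]
width: 54.6
```

Request:
{"op": "drive_tool", "data": {
  "commands": [
    [-1, [0, 0, 0], 0],
    [-1, [0, 0, 0], 0],
    [-1, [0, 0, 0], 0],
    [-1, [0, 0, 0], 0],
    [-1, [0, 0, 0], 0],
    [-1, [0, 0, 0], 0],
    [-1, [0, 0, 0], 0],
    [-1, [0, 0, 0], 0]
  ]
}}

```text
t: 13.5
tcp_pos: [448.7, 57.8, 21.6]
orientation: [[-0.428, 0.904, 0.0], [0.904, 0.428, -0.0], [-0.0, 0.0, -1.0]]
force: [-0.8, -0.7, 5.7]
width: 9.7
```

```bash
python3 sg.py w7.png
```

```text
13.5 [448.69947221  57.84079627  21.59760069] yaw y 25.3470692952797 -26.753312004295204
{'location': [137.2, 190.5], 'confidence': 0.82} [353.   25.3   0. ]
{'location': [276.0, 69.6], 'confidence': 0.76} [416.5 158.7   0. ]
{'location': [255.4, 205.6], 'confidence': 0.65} [448.   55.5   0. ]
0.69 [260.1, 239.6, 45.8, 139.4]
0.64 [94.4, 207.7, 166.5, 75.0]
0.58 [291.3, 59.5, 139.8, 92.5]
```

View pics/w7.png

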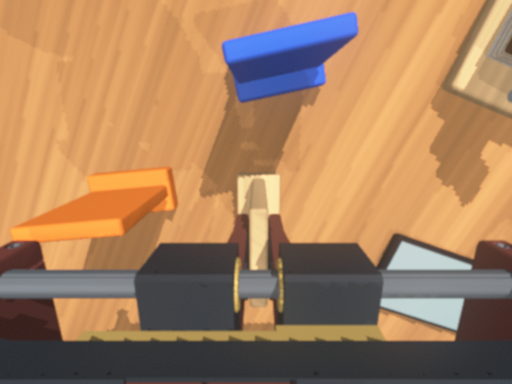

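Panel is held (9.7 mm, px (259,230)), with blue and orange clear of it. I'll lift and carry it to the front of press A, to (482,251), and square it up to 5°.

Request:
{"op": "drive_tool", "data": {
  "commands": [
    [-1, [0, 0, -20], 0],
    [-1, [0, 0, -45], 0],
    [-1, [0, 0, -45], 0],
    [-1, [32, 22.5, 0], 0],
    [-1, [32, 22.5, 0], 0],
    [-1, [32, 22.5, 0], 0],
    [-1, [32, 22.5, 0], 0],
    [-1, [32, 22.5, 0], 0]
  ]
}}

```text
t: 14.65
tcp_pos: [481.4, 251.7, 130.8]
orientation: [[-0.428, 0.904, -0.001], [0.904, 0.428, -0.001], [-0.0, -0.001, -1.0]]
force: [1.7, -0.0, -1.8]
width: 10.0
```

Request:
{"op": "drive_tool", "data": {
  "commands": [
    [-1, [0, 0, 0], 7],
    [-1, [0, 0, 0], 7],
    [-1, [0, 0, 20], 6],
    [-1, [0, 0, 35], 0],
    [-1, [0, 0, 30], 0],
    [-1, [0, 0, 10], 0],
    [-1, [0, 0, 0], 0],
    [-1, [0, 0, 0], 0]
  ]
}}

```text
t: 15.65
tcp_pos: [482.7, 250.9, 37.4]
orientation: [[-0.093, 0.996, 0.002], [0.996, 0.093, 0.001], [0.0, 0.002, -1.0]]
force: [-0.1, 0.0, -0.7]
width: 9.7
```

```bash
python3 sg.py w8.png
```

```text
15.65 [482.72535326 250.94388428  37.3910944 ] yaw y 5.348902739397287 14.850216889246523
{'location': [259.7, 203.1], 'confidence': 0.73} [485.3 246.8   0. ]
{'location': [446.1, 268.4], 'confidence': 0.68} [672.6 196.9   0. ]
0.91 [259.0, 239.1, 42.6, 139.2]
```

View pics/w8.png

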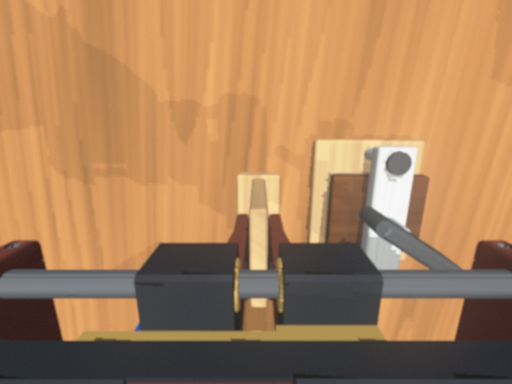

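The sign is square to the board with a gap (foot's right edge at 280, board at 313). I'll lower and release it.

Request:
{"op": "drive_tool", "data": {
  "commands": [
    [-1, [0, 0, 10], 0],
    [-1, [0, 0, 4], 0],
    [-1, [0, 0, 1.5], 0],
    [-1, [0, 0, 0], 0],
    [-1, [0, 0, 0], 0],
    [-0.2, [0, 0, 0], 0],
    [-0.2, [0, 0, 0], 0],
    [-0.2, [0, 0, 0], 0]
  ]
}}

```text
t: 16.8
tcp_pos: [481.8, 250.6, 20.7]
orientation: [[-0.093, 0.996, -0.0], [0.996, 0.093, -0.0], [-0.0, -0.0, -1.0]]
force: [-0.2, -0.2, 0.6]
width: 34.0
```

Request:
{"op": "drive_tool", "data": {
  "commands": [
    [-0.2, [0, 0, 0], 0],
    [-0.2, [0, 0, 0], 0],
    [-0.2, [0, 0, -20], 0],
    [-0.2, [0, 0, -45], 0],
    [-0.2, [0, 0, -60], 0],
    [-0.2, [0, 0, -40], 0],
    [-0.2, [60, 0, 0], 0],
    [-0.2, [0, 0, 0], 0]
  ]
}}

```text
t: 17.8
tcp_pos: [476.3, 313.4, 186.8]
orientation: [[-0.096, 0.995, 0.002], [0.995, 0.096, 0.002], [0.002, 0.002, -1.0]]
force: [0.5, -0.8, -0.3]
width: 35.2
```

```bash
python3 sg.py w9.png; python3 look.py w10.png;  python3 - <<'E'
from h import *
grab('side','s9.png')
for t in('sign','tip_a'):
  for r in env.place_of(t,'side'): print(t,r,px2w('side',r['location'],0 if t[0]=='s' else 88).round(1))
c=np.hstack([cv2.resize(cv2.imread('pics/w9.png'),(400,300)),cv2.resize(cv2.imread('pics/s9.png')[80:260,150:390],(400,300))])
cv2.imwrite('pics/m9.png',c)
E
```

```text
17.8 [476.31239415 313.44762652 186.76113525] yaw y 5.517212165545833 20.823103622383087
{'location': [258.4, 209.4], 'confidence': 0.91} [483.6 250.9   0. ]
0.72 [258.8, 223.2, 27.7, 66.1]
0.44 [230.6, 263.0, 5.1, 7.3]
17.95 [475.55186173 309.64940334 185.32730188] 5.387685748461731 35.185767558081665
tip {'location': [353.1, 244.8], 'confidence': 0.62} [596.2 244.1  88. ]
0.96 [334.6, 227.8, 45.5, 27.4] [[536.2, 274.7], [543.7, 289.1], [596.2, 256.5], [589.1, 241.3]] 544
sign {'location': [198.4, 223.9], 'confidence': 0.89} [353.   31.4   0. ]
sign {'location': [215.9, 158.6], 'confidence': 0.61} [480.1 253.9   0. ]
sign {'location': [206.2, 184.6], 'confidence': 0.57} [417.  158.8   0. ]
tip_a {'location': [356.7, 235.9], 'confidence': 0.69} [ 644.9 -211.2   88. ]
tip_a {'location': [250.2, 125.2], 'confidence': 0.5} [595.2 257.4  88. ]
```

View pics/m9.png

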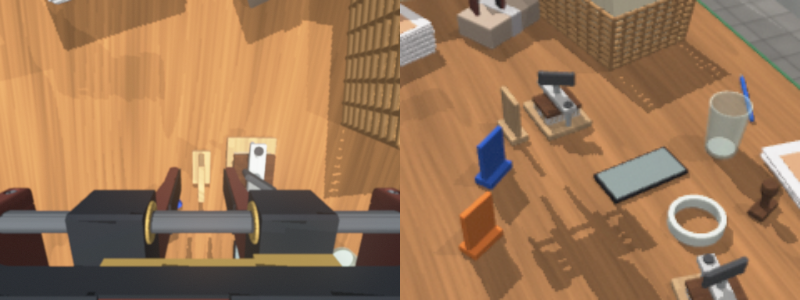

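The sign stands upright in front of press A at about (483,251), 113 mm from the tip. The handle is turned and the gripper is clear.

```bash
python3 -c "
from h import *
print(env.sign_off(), env.state()['t'])"
```

```text
the job is handed in; nothing more can be done
the job is handed in; nothing more can be done
```

The left press has the loose screw. I turned its bar handle about 41° and left it there, then stood the pale wooden sign upright in front of that press, let go and handed the job in. I didn't need to try the right-hand press, because only one screw is loose and this one gave at once.

**Last checks:**
- **Sign:** it stands at about (483, 251) mm, roughly 113 mm from the handle point (limit 165 mm). It is about 30 mm clear of the base board and square to it.
- **Handle:** it turned with the fingers at about 0.09 N m. Its point has moved about 20 mm, and the requirement was just under 10 mm.
- **Robot:** the gripper was clear of everything. The clock was at about 18 s of the 64 s allowed.

**What failed or disagreed:**
- **First grasp:** the fingers shut just above the bar. The pictures showed the real fingertips about 30 mm short of the reported tool point, so I went down about 30 mm further and the second grasp held.
- **Handle point:** the side camera put the turned handle point about 13 mm from where the wrist camera did. That is well inside the margin.

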